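# Turn a rocking stand solid on its base, then load its rail stop

## Robot

A 6-joint arm with a two-finger parallel gripper is mounted at the origin on a cart in front of the work surface, level with it; the furniture and walls round the work are solid. World frame = base frame: x ahead of the robot, y to its left, z up, the work surface at z = 0. Lengths are in mm, angles in degrees, forces in N, time in s.
With the tool pointing down it reaches from about 350 to 850 mm from the base axis. Payload 8.1 kg.
Tool frame: the origin (TCP) lies where the fingers leave the gripper's body, on its centre line; the fingertips stand 73 mm ahead of it and the grasp point (between the pads) lies 54 mm ahead of it; z points along the fingers, y is the line along which they close (so a half turn about z gives the same grasp; the last joint's range is limited). The gripper opens to 85 mm and grips with 20 to 120 N. Pads are 22 mm wide; open, the fingers measure 114 mm over their backs; the gripper's body (76 mm by 85 mm) begins 54 mm behind the grasp point. The pads swing forward as they close: fully open they stand 13 mm farther back than shut.
Start: joints at [67.472, 7.471, 85.268, -0, 87.261, -4.893], TCP at [181.756, 571.813, 303.892] pointing down, gripper open.
Joint ranges: [-169.43, 169.43], [-51.17, 129.36], [1.28, 143.12], [-76.62, 256.62], [0, 156.53], [-152.29, 152.29]. Speed limits (degrees/s): [136.94, 136.94, 159.86, 180, 180, 180].

## Interface

Orientations are given as [roll, pitch, yaw] about the fixed x, y, z axes, in that order (R = Rz(yaw) Ry(pitch) Rx(roll)).
In Python, from bench import sense, optics, r gives the robot as it stands.
- The arm moves only by the tool servo_tool, never from a script. Its argument "plan" is a list that holds one entry, the list of rows, each a list of 5 numbers: the shift along the world's x, y, z in m, then the turn about the world's z in degrees, then the finger opening in m, from 0 to 0.0854. A call has 1 to 10 rows; each row shifts and turns the commanded pose from where the row before left it; what a row does not reach is not made up. A row lasts 1/10 s, in which the tool goes at most 50 mm and 8.59 degrees, less where a joint would pass 70% of its speed; a pose out of reach is approached as far as the arm can. A call is refused whole if a number of a shift passes 0.05 or a number of a turn 8.59, either way. A call with a gripper value outside its range is refused whole. The fingers move at their own pace and stop on an object; "force" is the grip in N (left out, the last holds). Time passes only in rows, so rows that do not move let the fingers close. It gives the time, the measured TCP pose, the force, the opening and the grip force at its end, in the units of the state.
- sense(): the state, without advancing time (a new reading comes with each control period).
- optics.snapshot(name): name is "scene" or "top" or "wrist"; returns a dict with "frame" (400x640x3 uint8, blue, green, red), "fx", "fy", "cx", "cy" (pixels), "cam_to_world" (4x4, takes a point from camera to world coordinates). Camera axes: x right, y down, z forward; pixel columns grow to the right and rows downward; lengths in mm; the calibration is good to about 2 mm. A picture is of the moment at which its call begins. There is no depth.
- r.hand_in(): hands the job in; it is judged then, once.
The state is a dict: "time": time; "joint_pos": joint angles; "qd": joint speeds; "joint_efforts": joint torques, N m; "tool_pos": TCP position; "tcp_rot": TCP orientation; "ft_force": force on the tool from outside, world axes, zero at the start; "wrist_torque": the same for the moment, N m; "finger_gap": finger opening in mm; "grip_force": force on a finger pad.
Only numpy, scipy, OpenCV 4.12 (cv2) and the standard library are available. Lean on these libraries where they do the work, as an engineer would, in place of code of your own. Each camera call takes 0.05 s, during which the arm holds its last target. There are 200 camera calls.

## Task

The four-footed stand rocks because its two longer feet are not in the two shallow pockets of the base. Without lifting it out of the base's rim, turn it round until the long feet drop into the pockets and it stands level and solid on all four feet; then enter the T-footed stop at the open end of the stand's rail, slide it fully home against the closed end and let go. Leave the oil can, the rivet tin and the wood block where they stand.

Things in the scene. Friction and masses are not known exactly. Their poses are not given: they have to be found in the camera images.
- base: Fixed dark steel plate 178 x 178 x 16 mm; origin: centre of its underside, z up. Round rim on it (inside radius 75.5 mm, outside 81.5, top 30 mm above the bench) round the stand's feet. Inside, on its x axis 65 mm either side of the centre, two square pockets 25 mm wide, 5 mm deep. Corner bolts reach 24 mm.
- stand: Loose stand, 0.6 kg, 2.5 mm play in the rim, slides easily. Origin: on its axis, level with the long soles. Legs 65 mm out, radius 8 mm (10.5 above height 22): long on +-x, short (5 mm less) on +-y. Unseated it leans 0.08 to 0.15 rad, origin 16 mm above the bench; seated (x along the base's x, either way) level, at 11 mm. Bars 16 mm wide, heights 36 to 46. T-slot rail on top along x.
- leg_left (a point): On the axis of the stand's +y short leg (stand 0, +65, +33 mm), where it is 21 mm thick: a free place to push sideways; pushed higher the stand tips easily. Axes as the stand's.
- leg_right (a point): The same at the -y short leg (0, -65, +33 mm).
- rail_mouth (a point): On the rail floor at the open end (stand +84, 0, +50 mm), axes as the stand's. Rail 46 mm wide, inside 34 wide, 11 high, then lips 5 mm thick with a 16 mm slot; top 66 mm above stand origin. Walls and lips run from 14 mm to 158 mm behind this point (-x); the floor reaches 14 mm ahead of it as an open lead-in between flaring cheeks 10 mm high, 43 mm apart here.
- rail_home (a point): On the rail floor (stand -53, 0, +50 mm): where the stop's origin lies when its foot touches the inner face of the closed end, which is at stand x = -68 mm. Axes as the stand's.
- stop: Loose steel stop, 89 mm high, 0.22 kg, upright on the bench, same after a half turn. Origin: centre of its underside, z up. T-foot 30 mm (x) by 28 (y), 7 thick; neck 22 x 10 mm up to height 22; upright 24 mm (x) by 20 (y), from 22 to 84 mm high, to be gripped. Its x goes along the rail.
- oil_can: Bystander: loose metal oil can, conical with a bent spout, 88 x 116 x 202 mm, origin about the centre of its underside; close to one y side of the base, the tin at the other.
- rivet_tin: Bystander: loose open grey tin of rivets, 75 mm across, 57 mm high, origin at the centre of its underside.
- wood_block: Bystander: loose softwood block 55 x 100 x 38 mm (x, y, z), origin at the centre of its underside; far to one side of the base, the stop far to the other.
Things that resemble listed ones, but are neither listed nor needed, are in the scene too. There is more than one size of the stand; the one meant has the size given above.

How it is judged:
By the outcome, as a careful person would: the job done as asked, in the order asked, and still so for the second after the job is handed in, with the robot touching nothing.
It also fails if it takes over 64 s, if anything falls off the work surface, if the arm or the gripper's body presses on something with over 40 N, if the wrist force passes 120 N, or if a joint passes its speed limit or range.

## Working session

There is one attempt and no reset: what is moved stays moved. The work goes in short steps, Python scripts to look and compute and a tool call to move; the robot and the scene stay as the last step left them, time stands still between calls to the robot, and variables do not carry over. Pictures are saved under pics/ and viewed, at most 10 in all, crops included, and the job is handed in when it is done.

Besides the shell and the picture viewer there is one more tool, called after ">>>" in YAML: its name, and indented under it one key for each argument. servo_tool: Moves the arm, as the interface text tells. Its arguments: {"type":"object","properties":{"plan":{"type":"array"},"force":{"type":"number"}},"required":["plan"]}

```bash
mkdir -p pics; cat > h.py <<'E'
from bench import sense, optics, r
import numpy as np, cv2
def snap(n,f):
    s=optics.snapshot(n); cv2.imwrite(f'pics/{f}.png',s['frame']); np.savez(f'pics/{f}.npz',T=np.array(s['cam_to_world']),k=[s['fx'],s['fy'],s['cx'],s['cy']]); return s
def px2w(f,u,v,z):
    d=np.load(f'pics/{f}.npz');T=d['T'];fx,fy,cx,cy=d['k']
    q=T[:3,:3]@np.array([(u-cx)/fx,(v-cy)/fy,1]);o=T[:3,3]
    return o+q*(z-o[2])/q[2]
def w2px(f,p):
    d=np.load(f'pics/{f}.npz');T=d['T'];fx,fy,cx,cy=d['k']
    c=T[:3,:3].T@(np.array(p,float)-T[:3,3]);return np.array([fx*c[0]/c[2]+cx,fy*c[1]/c[2]+cy])
E
python3 - <<'E'
from h import *
for n in('scene','top'):
    s=snap(n,n+'0');print(n,s['fx'],np.round(s['cam_to_world'],3).tolist())
print(sense())
E
```

```text
scene 505.1433779818115 [[0.572, -0.395, 0.719, -384.277], [-0.82, -0.279, 0.499, -656.688], [0.003, -0.876, -0.483, 706.979], [0.0, 0.0, 0.0, 1.0]]
top 462.0328811501348 [[0.012, -0.985, 0.171, 304.636], [-1.0, -0.013, -0.003, 11.109], [0.006, -0.171, -0.985, 1594.462], [0.0, 0.0, 0.0, 1.0]]
{'time': 0.1, 'joint_pos': array([ 6.74720674e+01,  7.51193996e+00,  8.53260209e+01, -1.20476794e-03,
        8.72604657e+01, -4.89226073e+00]), 'qd': array([-0.00079412, -0.20065062, -0.16643465,  0.04345127,  0.00752825,
        0.01014859]), 'joint_efforts': array([ 6.59774087e-04, -5.70943201e+01, -5.01944876e+01, -2.89690552e-04,
        7.91603787e-03,  3.31187800e-05]), 'tool_pos': array([181.60549208, 571.44935655, 302.90856163]), 'tcp_rot': array([-1.79901829e+02, -7.19513401e-03,  1.62364381e+02]), 'ft_force': array([-0.37601319,  0.57189656, -0.01874494]), 'wrist_torque': array([-0.08543784, -0.00366444,  0.00952442]), 'grip_force': 0.0, 'finger_gap': 85.33448418921697}
```

View pics/scene0.png

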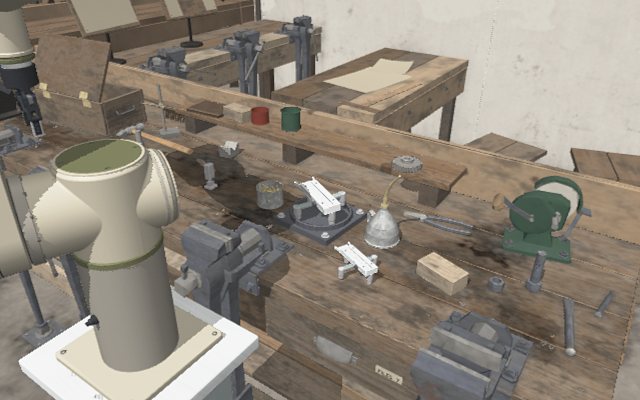

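View pics/top0.png

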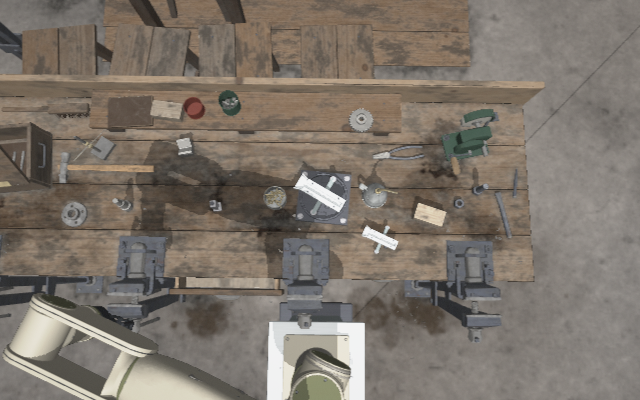

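The scene shows the base and the leaning stand at top px (322,196). The oil can is to its right, the tin to its left, and a smaller decoy stand is at (380,238). The likely stop is at (215,205). Next I enlarge crops.

```bash
python3 - <<'E'
from h import *
a=cv2.imread('pics/top0.png');b=cv2.imread('pics/scene0.png')
f=lambda i,x0,y0,w,h,s:cv2.resize(i[y0:y0+h,x0:x0+w],None,fx=s,fy=s,interpolation=cv2.INTER_CUBIC)
A=f(a,260,155,133,100,6)
B=f(b,255,165,100,75,4);C=f(a,170,130,100,75,4);D=f(b,175,135,100,75,4);E=f(a,180,180,100,75,4)
cv2.imwrite('pics/c1.png',A)
cv2.imwrite('pics/c2.png',np.vstack([np.hstack([B,C]),np.hstack([D,f(a,195,185,40,30,10)])]))
E
```

```text
(no output)
```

View pics/c1.png

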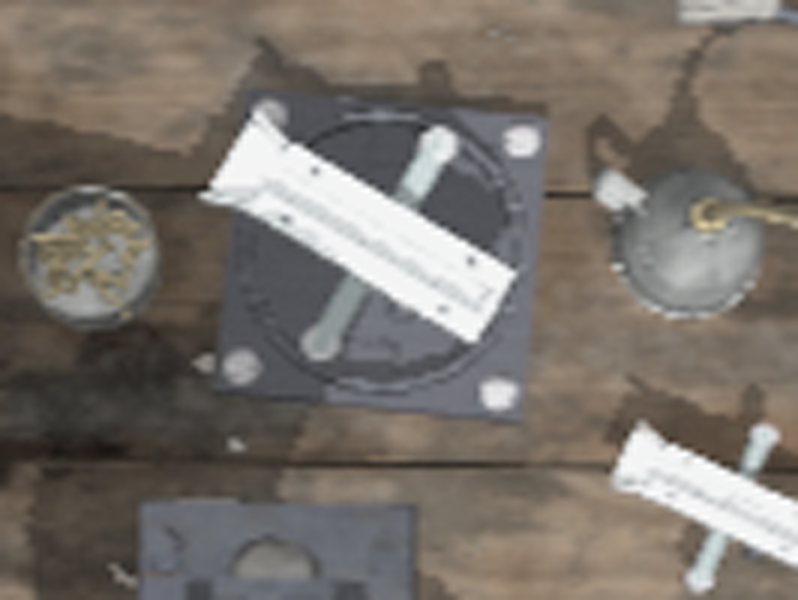

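View pics/c2.png

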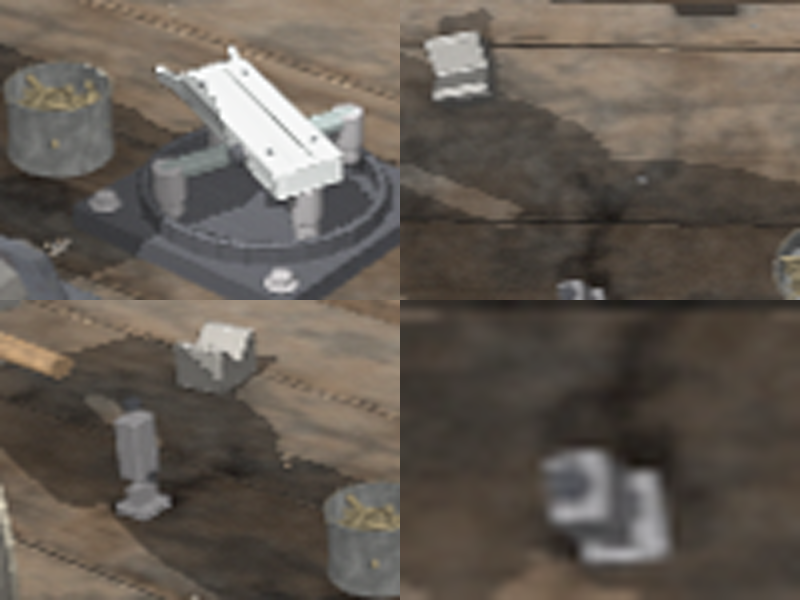

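The crops show these c1 pixels:
- Plate corners at (250,92), (548,118), (218,388) and (522,420).
- The rail's flared mouth at upper left (235,160), and its closed end at (495,305).
- Short legs at (437,145) and (320,345).

The stop is upright at about top px (216,207).

```bash
python3 - <<'E'
from h import *
g=lambda u,v,z:px2w('top0',260+u/6,155+v/6,z)
c=[g(*p,16) for p in((250,92),(548,118),(522,420),(218,388))];b=[g(*p,24) for p in((270,112),(523,142),(499,394),(242,365))]
print('base',np.mean(c,0),np.mean(b,0))
for q in(c,b):print([round(np.degrees(np.arctan2(*(q[i]-q[j])[1::-1])),1) for i,j in((0,3),(1,2))],[round(np.degrees(np.arctan2(*(q[i]-q[j])[1::-1]))-90,1) for i,j in((0,1),(3,2))])
l=g(320,345,60);m=g(437,145,60);print('legs',l,m,np.degrees(np.arctan2(*(l-m)[1::-1])))
print('tin',g(90,250,57),'can',g(690,245,30))
# stop from crop: 10x offset 195,185 ; shown at 400,300
for u,v,z in((178,190,84),(225,215,7)):print('stop',px2w('top0',195+u/10,185+v/10,z))
s=snap('wrist','w0');print(np.round(s['cam_to_world'],2),s['fx'])
p=px2w('top0',195+17.8,185+19,84);print(w2px('w0',[p[0],p[1],84]))
E
```

```text
base [569.15866258 -18.99535498  16.        ] [568.305455   -18.24804888  24.        ]
[np.float64(-5.0), np.float64(-4.8)] [np.float64(-4.3), np.float64(-5.3)]
[np.float64(-5.2), np.float64(-5.3)] [np.float64(-6.2), np.float64(-5.8)]
legs [509.32697967  17.37370583  60.        ] [624.0998555  -47.22105217  60.        ] 150.62896960378757
tin [561.91470111 147.3795084   57.        ] can [ 573.76958981 -193.67594198   30.        ]
stop [530.19887239 349.57740627  84.        ]
stop [533.14481448 350.1154058    7.        ]
[[ 3.0000e-01  9.1000e-01  2.8000e-01  1.1261e+02]
 [ 9.5000e-01 -2.9000e-01 -9.0000e-02  5.9365e+02]
 [-0.0000e+00  2.9000e-01 -9.6000e-01  3.7361e+02]
 [ 0.0000e+00  0.0000e+00  0.0000e+00  1.0000e+00]] 351.4040656557286
[228.63106649 505.9713062 ]
```

>>> servo_tool:
  plan:
    - [[0.0375,-0.028,0,-1.5,0.085],[0.0375,-0.028,0,-1.5,0.085],[0.0375,-0.028,0,-1.5,0.085],[0.0375,-0.028,0,-1.5,0.085],[0.0375,-0.028,0,-1.5,0.085],[0.0375,-0.028,0,-1.5,0.085],[0.0375,-0.028,0,-1.5,0.085],[0.0375,-0.028,0,-1.2,0.085],[0,0,0,0,0.085],[0,0,0,0,0.085]]

```text
time: 1.15
tool_pos: [482.3, 346.9, 303.3]
tcp_rot: [-180.0, -0.0, 150.5]
ft_force: [-0.2, 0.5, 0.3]
finger_gap: 85.0
grip_force: 0.0
```

```bash
python3 - <<'E'
from h import *
snap('wrist','w1');print(sense()['tool_pos'],sense()['tcp_rot'],w2px('w1',[530.5,349.5,84]),w2px('w1',[533,350,7]))
E
```

```text
[481.50874236 347.74838032 303.41171632] [-1.79962319e+02 -5.46798550e-02  1.50626286e+02] [346.82855872 222.25022304] [342.76846354 198.26241299]
```

>>> servo_tool:
  plan:
    - [[0.01,-0.045,0,0,0.085],[0.01,-0.045,0,0,0.085],[0.01,-0.045,0,0,0.085],[0.01,-0.045,0,0,0.085],[0.01,-0.045,0,0,0.085],[0.01,-0.045,0,0,0.085],[0,-0.045,0,0,0.085],[0,0,0,0,0.085],[0,0,0,0,0.085],[0,0,0,0,0.085]]

```text
time: 2.2
tool_pos: [541.5, 34.7, 303.9]
tcp_rot: [180.0, -0.0, 150.8]
ft_force: [0.5, 0.6, 0.9]
finger_gap: 85.0
grip_force: 0.0
```

```bash
python3 - <<'E'
from h import *
snap('wrist','w2');print(sense()['tool_pos'],sense()['tcp_rot'],sense()['time'],w2px('w2',[568.5,-18.5,16]))
a=cv2.imread('pics/w1.png');b=cv2.imread('pics/w2.png')
u,v=w2px('w1',[531.5,349.5,40]).astype(int)
c=a[max(v-60,0):v+60,max(u-80,0):u+80]
cv2.imwrite('pics/w12.png',cv2.resize(c,None,fx=5,fy=5,interpolation=cv2.INTER_CUBIC));print(u,v,c.shape)
E
```

```text
[541.51238389  34.79269878 303.90304844] [ 1.79976676e+02 -1.55619235e-02  1.50809791e+02] 2.25 [286.3155937  206.70242118]
343 207 (120, 160, 3)
```

View pics/w12.png

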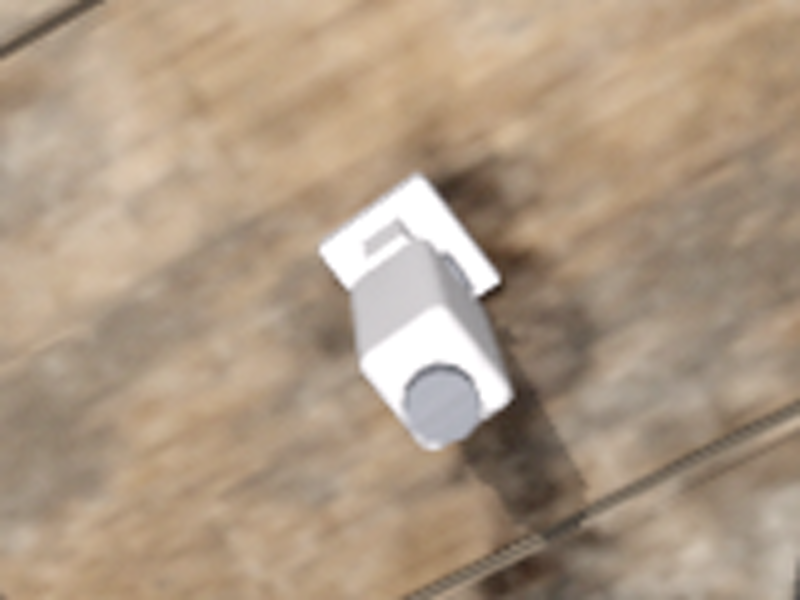

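View pics/w2.png

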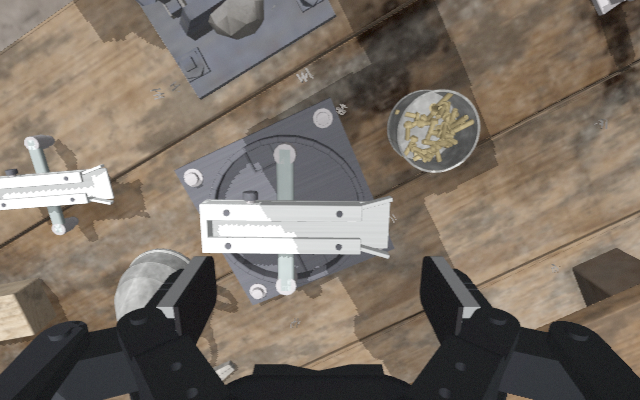

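The stop crop shows the upright's top face corners at (443,305), (512,398), (435,450) and (360,365), and the foot corners at (418,173), (498,285) and (320,247). The long side runs along about (70,93). In the base view I need an enlargement to see the pockets.

```bash
python3 - <<'E'
from h import *
g=lambda u,v,z:px2w('w1',263+u/5,147+v/5,z)
t=[g(*p,84) for p in((443,305),(512,398),(435,450),(360,365))]
ang=lambda d:np.degrees(np.arctan2(d[1],d[0]))
print('top c',np.mean(t,0),[ (ang(t[i]-t[j]),np.linalg.norm(t[i]-t[j])) for i,j in((0,1),(3,2),(0,3),(1,2))])
f=[g(*p,7) for p in((418,173),(498,285),(320,247))];print('foot c',(f[1]+f[2])/2,ang(f[0]-f[1]),np.linalg.norm(f[0]-f[1]),ang(f[0]-f[2]),np.linalg.norm(f[0]-f[2]))
for n,p in dict(TL=(180,170),T=(333,100),R=(393,245),B=(258,303)).items():print(n,px2w('w2',*p,16))
print('bolts',[px2w('w2',*p,24).round(1) for p in((193,178),(322,118),(258,291))])
l=px2w('w2',285,155,62);m=px2w('w2',286,287,62);print('legs',l,m,ang(l-m))
b=cv2.imread('pics/w2.png')[90:310,170:400];b=cv2.convertScaleAbs(b,alpha=1.8,beta=0)
cv2.imwrite('pics/w2c.png',cv2.resize(b,None,fx=2.7,fy=2.7,interpolation=cv2.INTER_CUBIC))
E
```

```text
top c [532.73030298 352.00338173  84.        ] [(np.float64(-173.38624343622638), np.float64(21.581592639442697)), (np.float64(-169.4747301389462), np.float64(21.227714782152223)), (np.float64(98.46441437080058), np.float64(18.168759148016633)), (np.float64(97.24261660983632), np.float64(16.712224014636213))]
foot c [536.10170172 350.93089507   7.        ] -173.93843564135292 31.2939199013387 98.96216586619133 26.850602764452965
TL [479.50055239 -94.54498396  16.        ]
T [495.57713407  78.40587176  16.        ]
R [665.45391644  62.18789757  16.        ]
B [ 655.03317691 -108.75173275   16.        ]
bolts [array([492.9, -84.2,  24. ]), array([504.9,  60.7,  24. ]), array([637.7, -96.4,  24. ])]
legs [514.20473928  16.9666396   62.        ] [630.40659748 -51.18985587  62.        ] 149.6068707712276
```

View pics/w2c.png

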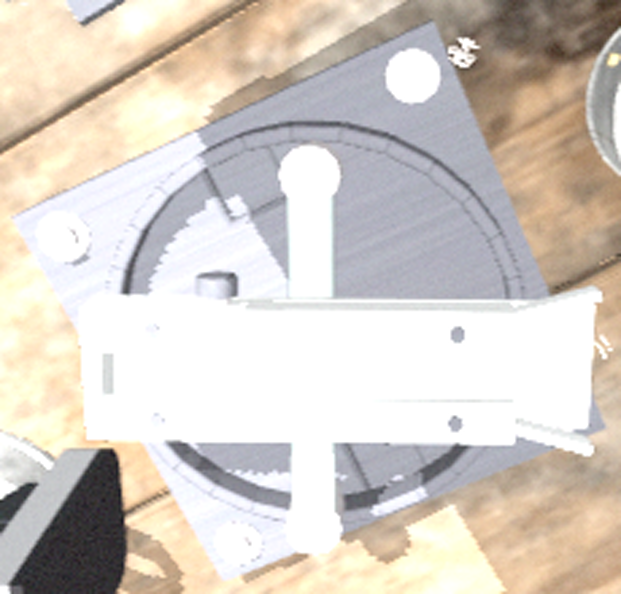

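The pocket is visible at crop (245,190), on the base's −x side, so base x is at yaw ≈ −5.5°. I'll turn the stand about −66° by caging leg_left, which is at azimuth ≈150.

>>> servo_tool:
  plan:
    - [[-0.015,-0.009,-0.03,0,0.055],[-0.015,-0.009,-0.03,0,0.055],[0,0,-0.03,0,0.055],[0,0,-0.03,0,0.055],[0,0,-0.03,0,0.055],[0,0,-0.025,0,0.055],[0,0,-0.015,0,0.055],[0,0,-0.008,0,0.055],[0,0,0,0,0.055],[0,0,0,0,0.055]]

```text
time: 3.25
tool_pos: [512.6, 15.1, 107.0]
tcp_rot: [180.0, 0.1, 150.7]
ft_force: [-0.4, -0.9, 0.6]
finger_gap: 55.2
grip_force: 0.0
```

>>> servo_tool:
  plan:
    - [[0,0,0,0,0.03],[0,0,0,0,0.03],[0,0,0,0,0.03],[0,0,0,0,0.03]]

```text
time: 3.65
tool_pos: [512.0, 14.7, 106.3]
tcp_rot: [180.0, 0.0, 150.7]
ft_force: [-0.3, 0.1, -0.5]
finger_gap: 29.9
grip_force: 0.0
```

```bash
python3 - <<'E'
from h import *
snap('top','t3');snap('scene','s3');snap('wrist','w3');print(sense()['tool_pos'],sense()['tcp_rot'],sense()['ft_force'],sense()['finger_gap'],sense()['time'])
f=lambda n,x0,y0,w,h,s:cv2.resize(cv2.imread(f'pics/{n}.png')[y0:y0+h,x0:x0+w],None,fx=s,fy=s,interpolation=cv2.INTER_CUBIC)
cv2.imwrite('pics/m3.png',np.hstack([f('t3',270,150,100,100,4),f('s3',260,150,100,100,4)]))
E
```

```text
[511.76914945  14.7727989  105.97303161] [1.79995492e+02 4.08966935e-03 1.50657700e+02] [-0.15818941 -0.20894242  0.33376829] 30.392739286798573 3.8
```

View pics/m3.png

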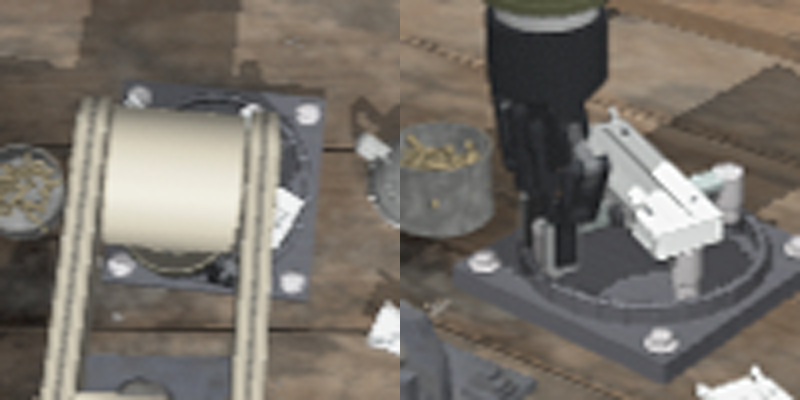

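Leg_left sits between the fingers with no contact. Now I'll compute the arc.

```bash
python3 - <<'E'
import numpy as np
a=np.radians(150.6-3.3*np.arange(22));p=np.c_[570+66*np.cos(a),-18+66*np.sin(a)]
print((np.diff(p,axis=0)/1000).round(4).tolist())
E
```

```text
[[0.002, 0.0033], [0.0021, 0.0031], [0.0023, 0.003], [0.0025, 0.0029], [0.0027, 0.0027], [0.0028, 0.0026], [0.0029, 0.0024], [0.0031, 0.0022], [0.0032, 0.002], [0.0033, 0.0019], [0.0034, 0.0017], [0.0035, 0.0015], [0.0036, 0.0013], [0.0037, 0.0011], [0.0037, 0.0008], [0.0037, 0.0006], [0.0038, 0.0004], [0.0038, 0.0002], [0.0038, -0.0], [0.0038, -0.0002], [0.0038, -0.0005]]
```

>>> servo_tool:
  plan:
    - [[0.002,0.0033,0,-3.3,0.03],[0.0021,0.0031,0,-3.3,0.03],[0.0023,0.003,0,-3.3,0.03],[0.0025,0.0029,0,-3.3,0.03],[0.0027,0.0027,0,-3.3,0.03],[0.0028,0.0026,0,-3.3,0.03],[0.0029,0.0024,0,-3.3,0.03],[0.0031,0.0022,0,-3.3,0.03],[0.0032,0.002,0,-3.3,0.03],[0.0033,0.0019,0,-3.3,0.03]]

```text
time: 4.8
tool_pos: [538.2, 40.9, 105.6]
tcp_rot: [-179.9, -0.0, 117.5]
ft_force: [-1.5, -0.7, 0.9]
finger_gap: 30.0
grip_force: 1.0
```

>>> servo_tool:
  plan:
    - [[0.0034,0.0017,0,-3.3,0.03],[0.0035,0.0015,0,-3.3,0.03],[0.0036,0.0013,0,-3.3,0.03],[0.0037,0.0011,0,-3.3,0.03],[0.0037,0.0008,0,-3.3,0.03],[0.0037,0.0006,0,-3.3,0.03],[0.0038,0.0004,0,-3.3,0.03],[0,0,0,0,0.03],[0,0,0,0,0.03]]

```text
time: 5.7
tool_pos: [564.0, 48.3, 105.8]
tcp_rot: [-180.0, -0.0, 94.7]
ft_force: [0.4, 0.0, -0.9]
finger_gap: 30.0
grip_force: 0.0
```

>>> servo_tool:
  plan:
    - [[0.0019,0.0001,0,-1.65,0.03],[0.0019,0.0001,0,-1.65,0.03],[0.0019,0,0,-1.65,0.03],[0.0019,0,0,-1.65,0.03],[0,0,0,0,0.03],[0,0,0,0,0.03]]

```text
time: 6.3
tool_pos: [571.9, 48.5, 106.0]
tcp_rot: [180.0, 0.0, 88.0]
ft_force: [-1.2, -0.1, 0.5]
finger_gap: 29.8
grip_force: 0.0
```

```bash
python3 - <<'E'
from h import *
snap('scene','s4');snap('wrist','w4');print(sense()['tool_pos'],sense()['tcp_rot'],sense()['ft_force'],sense()['finger_gap'],sense()['time'])
f=lambda n,x0,y0,w,h,s:cv2.resize(cv2.imread(f'pics/{n}.png')[y0:y0+h,x0:x0+w],None,fx=s,fy=s,interpolation=cv2.INTER_CUBIC)
cv2.imwrite('pics/m4.png',np.hstack([cv2.resize(cv2.imread('pics/w4.png'),(400,250)),f('s4',260,155,120,75,3.334)[:250,:400]]))
E
```

```text
[571.66128476  48.49280154 105.90009203] [ 1.79998933e+02 -5.46890280e-04  8.79820775e+01] [-0.12476691  0.210003   -0.48839707] 30.012141280687363 6.4
```

View pics/m4.png

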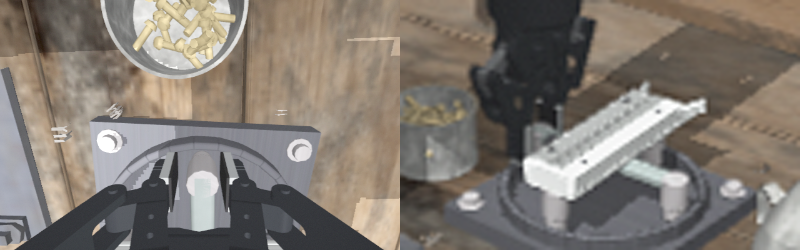

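The stand turned with the cage, with the leg between the fingers. I'll continue slowly and watch the force.

>>> servo_tool:
  plan:
    - [[0.0014,0,0,-1.2,0.03],[0.0014,0,0,-1.2,0.03],[0.0014,0,0,-1.2,0.03],[0,0,0,0,0.03],[0,0,0,0,0.03]]

```text
time: 6.9
tool_pos: [575.9, 48.5, 105.9]
tcp_rot: [-180.0, 0.0, 84.4]
ft_force: [0.4, 0.4, -0.2]
finger_gap: 30.1
grip_force: 0.0
```

>>> servo_tool:
  plan:
    - [[0.0012,-0.0001,0,-1,0.03],[0.0012,-0.0001,0,-1,0.03],[0,0,0,0,0.03],[0,0,0,0,0.03]]

```text
time: 7.3
tool_pos: [578.3, 48.3, 105.9]
tcp_rot: [-180.0, 0.0, 82.4]
ft_force: [-0.1, -0.1, -0.2]
finger_gap: 30.0
grip_force: 0.0
```

>>> servo_tool:
  plan:
    - [[0.0012,-0.0001,0,-1,0.03],[0.0012,-0.0001,0,-1,0.03],[0,0,0,0,0.03],[0,0,0,0,0.03]]

```text
time: 7.7
tool_pos: [580.7, 48.1, 105.9]
tcp_rot: [180.0, -0.0, 80.4]
ft_force: [-0.2, 0.3, -0.2]
finger_gap: 30.1
grip_force: 0.1
```

```bash
python3 - <<'E'
from h import *
snap('scene','s5');snap('wrist','w5');print(sense()['tool_pos'],sense()['tcp_rot'],sense()['ft_force'],sense()['finger_gap'],sense()['time'])
f=lambda n,x0,y0,w,h,s:cv2.resize(cv2.imread(f'pics/{n}.png')[y0:y0+h,x0:x0+w],None,fx=s,fy=s,interpolation=cv2.INTER_CUBIC)
cv2.imwrite('pics/m5.png',np.hstack([f('w5',160,200,320,200,1.25),f('s5',260,155,120,75,3.334)[:250,:400]]))
E
```

```text
[580.70024479  48.1216549  105.90444567] [ 1.79995305e+02 -1.05264133e-03  8.03737294e+01] [ 0.50600018 -0.3295239  -0.1527275 ] 30.14245218733001 7.8
```

>>> servo_tool:
  plan:
    - [[0.0012,-0.0002,0,-1,0.03],[0.0006,-0.0001,0,-0.5,0.03],[0,0,0,0,0.03]]

```text
time: 8.1
tool_pos: [582.5, 47.9, 105.8]
tcp_rot: [-180.0, -0.0, 78.8]
ft_force: [-0.3, 0.8, 0.9]
finger_gap: 29.9
grip_force: 0.6
```

>>> servo_tool:
  plan:
    - [[0.0012,-0.0002,0,-1,0.03],[0.0006,-0.0001,0,-0.5,0.03],[0,0,0,0,0.03]]

```text
time: 8.4
tool_pos: [584.4, 47.5, 105.9]
tcp_rot: [180.0, -0.0, 77.3]
ft_force: [-0.8, 0.9, -0.5]
finger_gap: 29.9
grip_force: 0.4
```

```bash
cat > fit.py <<'E'
from h import *
from scipy.spatial.transform import Rotation as Ro
from scipy.optimize import minimize
def pts(cx,cy,z,yaw,roll,hs):
    R=Ro.from_euler('ZX',[yaw,roll],degrees=True).as_matrix()
    return [np.array([R@np.array(p)+[cx,cy,z] for p in h]) for h in hs]
box=lambda x0,x1,y0,y1,z0,z1:[(x,y,z) for x in(x0,x1) for y in(y0,y1) for z in(z0,z1)]
def model(name,par,shape):
    m=np.zeros(shape,np.uint8)
    hs=[box(-74,70,-23,23,48,66),box(70,98,-23,23,48,60)]
    for P in pts(*par,hs):
        q=np.array([w2px(name,p) for p in P]);cv2.fillConvexPoly(m,np.round(cv2.convexHull(q.astype(np.float32))*16).astype(np.int32),255,cv2.LINE_AA,4)
    return m/255.
def mask(name,thr=165):
    g=cv2.imread(f'pics/{name}.png').min(2);return (g>thr)
E
python3 - <<'E'
from fit import *
snap('scene','s6')
b=mask('s6',150).astype(np.uint8);u,v=w2px('s6',[570,-18,70]).astype(int);print(u,v)
win=np.zeros_like(b);win[v-50:v+50,u-60:u+60]=1
n,l,st,c=cv2.connectedComponentsWithStats(b*win);print([ (s.tolist(),k.round(1)) for s,k in zip(st[1:],c[1:]) if s[4]>25])
M=(l==1+np.argmax(st[1:,4])).astype(float)
ys,xs=np.nonzero(M)
best=[]
for z,roll in((11,0),(16,5),(16,-5),(16,7),(16,-7)):
  for yaw in np.arange(-20,12,2):
    m=model('s6',(570,-18,z,yaw,roll),M.shape);best.append(((np.minimum(m,M).sum()/np.maximum(m,M).sum()).round(3),z,roll,yaw))
print(sorted(best,reverse=True)[:10])
E
```

```text
319 195
[([296, 180, 57, 43, 988], array([322.6, 200.1])), ([356, 209, 8, 5, 31], array([359.4, 211.2])), ([365, 210, 14, 35, 303], array([373.4, 229.1])), ([277, 212, 8, 6, 33], array([280.5, 215.1])), ([321, 232, 8, 6, 37], array([324.6, 234.8]))]
[(np.float64(0.642), 16, 7, np.int64(-6)), (np.float64(0.639), 11, 0, np.int64(-8)), (np.float64(0.636), 16, 7, np.int64(-4)), (np.float64(0.635), 16, 7, np.int64(-8)), (np.float64(0.635), 11, 0, np.int64(-6)), (np.float64(0.631), 11, 0, np.int64(-10)), (np.float64(0.629), 11, 0, np.int64(-4)), (np.float64(0.625), 11, 0, np.int64(-2)), (np.float64(0.624), 16, 7, np.int64(-10)), (np.float64(0.622), 11, 0, np.int64(-12))]
```

>>> servo_tool:
  plan:
    - [[0.0012,-0.0002,0,-1,0.03],[0.0006,-0.0001,0,-0.5,0.03],[0,0,0,0,0.03]]

```text
time: 8.75
tool_pos: [586.2, 47.2, 105.9]
tcp_rot: [180.0, -0.0, 75.8]
ft_force: [-0.5, 0.6, -0.6]
finger_gap: 30.2
grip_force: 0.4
```

>>> servo_tool:
  plan:
    - [[0.0008,-0.0002,0,-0.6,0.03],[0,0,0,0,0.03]]

```text
time: 8.95
tool_pos: [587.0, 47.0, 105.9]
tcp_rot: [180.0, -0.0, 75.2]
ft_force: [-0.8, 1.0, 0.7]
finger_gap: 29.9
grip_force: 0.4
```

>>> servo_tool:
  plan:
    - [[0,0,0.0,0,0.04],[0,0,0,0,0.04],[0,0,0.02,0,0.04],[0,0,0.04,0,0.04],[0,0,0.045,0,0.04],[0,0,0.045,0,0.04],[0,0,0.045,0,0.04],[0,0,0.02,0,0.04],[0,0,0,0,0.04],[0,0,0,0,0.04]]

```text
time: 9.95
tool_pos: [587.0, 47.0, 321.0]
tcp_rot: [179.9, -0.0, 75.3]
ft_force: [0.0, -0.3, -1.1]
finger_gap: 39.8
grip_force: 0.0
```

```bash
python3 - <<'E'
from fit import *
for n,f in(('wrist','w7'),('scene','s7'),('top','t7')):snap(n,f)
print(sense()['tool_pos'],w2px('w7',[570,-18,16]))
b=cv2.imread('pics/w7.png');s=cv2.imread('pics/s7.png')[160:235,265:385];t=cv2.imread('pics/t7.png')[160:235,265:385]
r=lambda i:cv2.resize(i,(300,188),interpolation=cv2.INTER_CUBIC)
cv2.imwrite('pics/m7.png',np.hstack([cv2.resize(b,(500,312)),np.vstack([cv2.resize(s,(300,156),interpolation=cv2.INTER_CUBIC),cv2.resize(t,(300,156),interpolation=cv2.INTER_CUBIC)])]))
E
```

```text
[586.09750121  47.01518814 318.62399508] [315.80802288 218.45333956]
```

```bash
cat >> fit.py <<'E'
def comp(name,p,thr,hw):
    b=mask(name,thr).astype(np.uint8);u,v=w2px(name,p).astype(int)
    win=np.zeros_like(b);win[max(v-hw,0):v+hw,max(u-hw,0):u+hw]=1
    n,l,st,c=cv2.connectedComponentsWithStats(cv2.morphologyEx(b*win,cv2.MORPH_CLOSE,np.ones((5,5)) if hw>80 else np.ones((3,3))));k=l[v-15:v+15,u-15:u+15];k=np.bincount(k[k>0]).argmax()
    return (l==k).astype(float),st[k]
E
python3 - <<'E'
from fit import *
for thr in(140,170,200):
  M,st=comp('w7',[570,-18,65],thr,160);c=np.column_stack(np.nonzero(M)[::-1]).astype(np.float32)
  print(thr,st,cv2.minAreaRect(c))
M,_=comp('w7',[570,-18,65],170,160);S,_=comp('s7',[570,-18,65],150,55)
cv2.imwrite('pics/mask7.png',M*255)
def cost(p):
    return -sum(np.minimum(m,X).sum()/np.maximum(m,X).sum() for n,X in(('w7',M),('s7',S)) for m in[model(n,p,X.shape)])
for z,roll in((11,0),(16,0),(16,5),(16,-5),(16,8),(16,-8)):
    o=minimize(lambda q:cost((q[0],q[1],z,q[2],roll)),[570,-18,-7],method='Nelder-Mead',options=dict(initial_simplex=[[570,-18,-7],[576,-18,-7],[570,-12,-7],[570,-18,0]],maxiter=60))
    print(z,roll,o.x.round(1),o.fun.round(3))
E
```

```text
140 [  213   142   262   227 22531] ((343.5, 255.0), (226.0, 261.0), 90.0)
170 [ 242  162  180  135 8951] ((333.97198486328125, 234.2521209716797), (176.3323211669922, 122.13201904296875), 20.1196346282959)
200 [ 242  200  180   97 7235] ((336.08123779296875, 253.72384643554688), (81.69068145751953, 178.36514282226562), 81.18709564208984)
11 0 [573.7 -21.4  -7.7] -1.426
16 0 [572.9 -20.9  -6.5] -1.276
16 5 [574.2 -15.8  -7.5] -1.292
16 -5 [573.2 -26.1  -6.3] -1.271
16 8 [575.  -12.3  -7.6] -1.306
16 -8 [571.5 -29.3  -6.4] -1.273[ WARN:0@0.245] global loadsave.cpp:1063 imwrite_ Unsupported depth image for selected encoder is fallbacked to CV_8U.
```

```bash
python3 - <<'E'
from fit import *
b=cv2.imread('pics/w7.png')[110:350,200:440];s=cv2.imread('pics/s7.png')[165:235,270:370]
A=cv2.resize(b,(600,600),interpolation=cv2.INTER_CUBIC);B=cv2.resize(s,(200,140),interpolation=cv2.INTER_CUBIC)
# overlays of two hypotheses
def ov(i,name,par,off,sc):
    i=i.copy()
    for P in pts(*par,[[(-74,-23,66),(70,-23,66),(70,23,66),(-74,23,66)],[(0,65,46),(0,57,46),(0,-65,46),(0,-57,46)]]):
        q=np.array([(w2px(name,p)-off)*sc for p in P]).round().astype(np.int32);cv2.polylines(i,[q],True,(0,0,255),1)
    return i
C=ov(B,'s7',(573.7,-21.4,11,-7.7,0),(270,165),2);D=ov(B,'s7',(574.5,-14,16,-7.6,6),(270,165),2)
cv2.imwrite('pics/m8.png',np.hstack([A,np.vstack([B,C,D,np.zeros((180,200,3),np.uint8)])]))
E
```

```text
(no output)
```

View pics/m8.png

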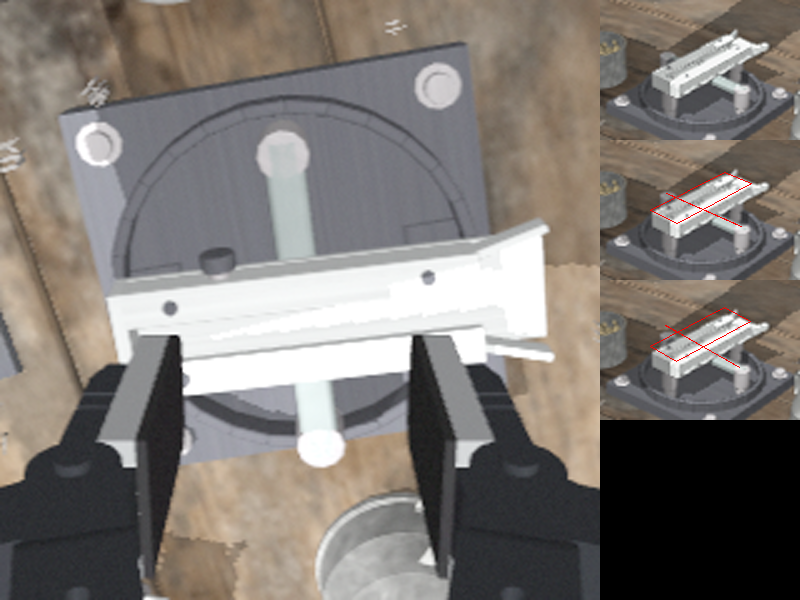

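The stand's mouth now points to +x. The pockets' edges show beside the rail at (130–183,265) and (405–460,225). The leg caps are at (283,155) and (320,448). I'll check lean numerically from the caps.

```bash
python3 - <<'E'
from fit import *
from scipy.optimize import least_squares
W=lambda u,v:(200+u/2.5,110+v/2.5)
# refined caps in scene by hand
obs=[('w7',(0,65,46),W(283,155)),('w7',(0,-65,46),W(320,448)),('s7',(0,65,46),(304,193.5)),('s7',(0,-65,46),(340,211))]
sig=dict(w7=.6,s7=.7)
# base fit: plate corners & bolts (wrist)
bo=[('w7',(-89,89,16),W(62,112)),('w7',(89,89,16),W(465,42)),('w7',(-72,72,24),W(99,145)),('w7',(72,72,24),W(438,87))]
print('bolt offs?')
def rb(q):return np.concatenate([np.subtract(w2px(n,pts(q[0],q[1],0,q[2],0,[[p]])[0][0]),o) for n,p,o in bo[:2]]+[np.subtract(w2px(n,pts(q[0],q[1],0,q[2],0,[[(np.sign(p[0])*q[3],np.sign(p[1])*q[3],24)]])[0][0]),o) for n,p,o in bo[2:]])
o=least_squares(rb,[570,-18,-5,72]);print('base',o.x.round(2),o.fun.round(1))
def rs(q,z=None):return np.concatenate([np.subtract(w2px(n,pts(q[0],q[1],q[4] if z is None else z,q[2],q[3],[[p]])[0][0]),o)/sig[n] for n,p,o in obs])
for z in(None,11,16):
    o=least_squares(rs,[570,-18,-6,0,12] if z is None else [570,-18,-6,0],kwargs=dict(z=z));print(z,o.x.round(2),o.fun.round(1),o.cost)
for z,roll in((11,0),(16,5),(16,-5),(16,7),(16,-7)):
    o=least_squares(lambda q:rs([*q,roll],z),[570,-18,-6]);print(z,roll,o.x.round(1),o.cost.round(1))
E
```

```text
bolt offs?
base [573.15 -18.25  -4.98  73.12] [-1.6  0.1  1.4 -0.4 -0.1  0.3  0.3  0.2]
None [574.14 -23.84  -8.08  -1.71   5.21] [ 0.3  1.  -0.7 -1.2 -0.3  0.7  1.  -2. ] 4.367778272432539
11 [ 5.7464e+02 -2.0890e+01 -8.1100e+00 -8.0000e-02] [-0.   1.1 -0.7 -0.1 -0.9 -3.2  0.4 -4.3] 15.539113874011433
16 [575.09 -18.28  -8.14   1.4 ] [-0.2  1.3 -0.7  0.6 -1.5 -6.6 -0.2 -6.2] 42.985397103528065
11 0 [574.6 -20.8  -8.1] 15.5
16 5 [575.5 -15.8  -8.1] 55.3
16 -5 [574.4 -22.6  -8.1] 72.5
16 7 [575.7 -14.4  -8.1] 74.4
16 -7 [574.3 -23.9  -8.1] 91.0
```

The stand is level and seated: z = 11, roll ≈ 0, yaw −8.1, against base yaw −5. Now I fetch the stop, gripping its y faces.

>>> servo_tool:
  plan:
    - [[-0.0065,0.038,0,-8.4,0.06],[-0.0065,0.038,0,-8.4,0.06],[-0.0065,0.038,0,-8.4,0.06],[-0.0065,0.038,0,-8.4,0.06],[-0.0065,0.038,0,-8.4,0.06],[-0.0065,0.038,0,-8.4,0.06],[-0.0065,0.038,0,-8.4,0.06],[-0.007,0.038,0,-8.4,0.06],[0,0,0,0,0.06],[0,0,0,0,0.06]]

```text
time: 11.1
tool_pos: [533.5, 351.6, 318.9]
tcp_rot: [179.9, 0.2, 8.3]
ft_force: [0.3, -1.3, 0.0]
finger_gap: 59.8
grip_force: 0.0
```

```bash
python3 - <<'E'
from fit import *
snap('wrist','w9');print(sense()['tool_pos'],sense()['tcp_rot'])
b=cv2.imread('pics/w9.png').min(2)
u,v=w2px('w9',[534,351.5,84]).astype(int);u2,v2=w2px('w9',[534,351.5,7]).astype(int);print(u,v,u2,v2)
from scipy.optimize import minimize
best=None
y0,y1,x0,x1=min(v,v2)-50,max(v,v2)+50,min(u,u2)-50,max(u,u2)+50
for thr in(120,150,180):
    m=(b>thr).astype(np.uint8)[y0:y1,x0:x1];n,l,st,c=cv2.connectedComponentsWithStats(m);print(thr,[(s.tolist(),k.round()) for s,k in zip(st[1:],c[1:]) if s[4]>80])
e=cv2.Canny(cv2.imread('pics/w9.png'),60,150)
d=cv2.distanceTransform(255-e,cv2.DIST_L2,3)
# edge alignment: visible top-face edges of upright and foot outline
def cost(q):
    P=[]
    for bx,by,z in((24,20,84),(30,28,7)):
        c=[(-bx/2,-by/2,z),(bx/2,-by/2,z),(bx/2,by/2,z),(-bx/2,by/2,z)]
        P+=[np.array(c[i])*(1-t)+np.array(c[(i+1)%4])*t for i in range(4) for t in np.linspace(0,1,12)]
    Q=pts(q[0],q[1],0,q[2],0,[P])[0];uv=np.array([w2px('w9',p) for p in Q]).round().astype(int)
    return np.minimum(d[uv[:,1].clip(0,399),uv[:,0].clip(0,639)],6).mean()
r=[]
for yaw in range(-2,18,3):
  for dx in(-3,0,3):
    o=minimize(cost,[534+dx,351.5,yaw],method='Nelder-Mead',options=dict(initial_simplex=[[534+dx,351.5,yaw],[538+dx,351.5,yaw],[534+dx,355,yaw],[534+dx,351.5,yaw+5]]));r.append((round(o.fun,2),o.x.round(1)))
r.sort(key=lambda t:t[0]);print(r[:4]);print([(round(cost([*r[0][1][:2],y]),2),y) for y in range(-92,-70,5)])
E
```

```text
[533.95585038 350.69727222 319.20359857] [1.79921743e+02 1.33787462e-01 8.20185237e+00]
316 176 317 159
120 [([0, 0, 101, 117, 9184], array([52., 65.])), ([0, 112, 34, 5, 97], array([ 12., 115.]))]
150 [([40, 36, 27, 43, 1000], array([52., 55.])), ([0, 54, 59, 63, 1471], array([21., 92.])), ([64, 76, 37, 41, 1044], array([85., 95.]))]
180 [([40, 36, 26, 41, 798], array([52., 57.]))]
[(np.float64(0.59), array([537. , 350.8,   8.1])), (np.float64(0.6), array([537. , 350.8,   8. ])), (np.float64(0.61), array([536.8, 350.8,   8.1])), (np.float64(0.61), array([536.9, 350.7,   8.2]))]
[(np.float32(1.31), -92), (np.float32(1.12), -87), (np.float32(1.05), -82), (np.float32(0.98), -77), (np.float32(1.05), -72)]
```

>>> servo_tool:
  plan:
    - [[0.0015,0,-0.035,0,0.06],[0,0,-0.035,0,0.06],[0,0,-0.035,0,0.06],[0,0,-0.035,0,0.06],[0,0,-0.03,0,0.06],[0,0,-0.02,0,0.06],[0,0,-0.014,0,0.06],[0,0,0,0,0.06],[0,0,0,0,0.06]]

```text
time: 12.05
tool_pos: [536.4, 350.5, 117.6]
tcp_rot: [-180.0, -0.0, 8.0]
ft_force: [0.7, 0.4, -0.1]
finger_gap: 60.3
grip_force: 0.0
```

>>> servo_tool:
  plan:
    - [[0,0,0,0,0.03],[0,0,0,0,0.024],[0,0,0,0,0.015],[0,0,0,0,0.01],[0,0,0,0,0.01],[0,0,0,0,0.01],[0,0,0,0,0.01]]
  force: 50

```text
time: 12.75
tool_pos: [536.7, 351.5, 118.4]
tcp_rot: [-180.0, -0.1, 8.1]
ft_force: [-0.0, -0.5, 6.6]
finger_gap: 19.5
grip_force: 49.8
```

>>> servo_tool:
  plan:
    - [[0,0,0.02,0,0.01],[0,0,0.04,0,0.01],[0,0,0.04,0,0.01],[0.01,-0.02,0.022,0,0.01],[0.0156,-0.036,0,-2,0.01],[0.0156,-0.036,0,-2,0.01],[0.0156,-0.036,0,-2,0.01],[0.0156,-0.036,0,-2,0.01],[0.0156,-0.036,0,-2,0.01],[0.0156,-0.036,0,-2,0.01]]

```text
time: 13.75
tool_pos: [639.5, 113.6, 238.4]
tcp_rot: [180.0, 0.1, -4.0]
ft_force: [1.0, 0.4, -1.9]
finger_gap: 19.4
grip_force: 49.2
```

>>> servo_tool:
  plan:
    - [[0.0156,-0.036,0,-2,0.01],[0.0156,-0.036,0,-2,0.01],[0.0156,-0.036,0,0,0.01],[0.005,-0.033,0,0,0.01],[0,-0.012,0,0,0.01],[0,0,0,0,0.01],[0,0,0,0,0.01]]

```text
time: 14.45
tool_pos: [690.9, -37.1, 238.4]
tcp_rot: [-180.0, 0.1, -7.9]
ft_force: [-0.7, 1.0, -2.2]
finger_gap: 19.2
grip_force: 49.3
```

```bash
python3 - <<'E'
from fit import *
snap('wrist','w10');snap('top','t10');snap('scene','s10')
s=sense();print(s['tool_pos'],s['tcp_rot'],s['joint_pos'].round(),s['ft_force'],s['finger_gap'])
E
```

```text
[691.0812433  -36.2123341  238.90016287] [-1.79975273e+02  1.26243024e-02 -7.83070372e+00] [-7. 24. 73.  0. 83. 91.] [-0.49423168 -0.22524889 -1.42644117] 19.19548486740407
```

>>> servo_tool:
  plan:
    - [[0,0,-0.02,0,0.01],[0,0,-0.02,0,0.01],[0,0,-0.012,0,0.01],[0,0,-0.005,0,0.01],[0,0,0,0,0.01],[0,0,0,0,0.01]]

```text
time: 15.2
tool_pos: [691.7, -37.8, 182.9]
tcp_rot: [-180.0, -0.1, -7.9]
ft_force: [0.7, 0.1, -2.5]
finger_gap: 19.2
grip_force: 49.2
```

>>> servo_tool:
  plan:
    - [[-0.005,0.0007,0,0,0.01],[-0.005,0.0007,0,0,0.01],[-0.005,0.0007,0,0,0.01],[-0.005,0.0007,0,0,0.01],[-0.005,0.0007,0,0,0.01],[0,0,0,0,0.01]]

```text
time: 15.8
tool_pos: [665.6, -34.4, 181.9]
tcp_rot: [-180.0, 0.0, -7.9]
ft_force: [-0.6, 0.3, -2.2]
finger_gap: 19.1
grip_force: 49.3
```

>>> servo_tool:
  plan:
    - [[0,0,-0.001,0,0.01],[0,0,-0.001,0,0.01],[0,0,0,0,0.01]]

```text
time: 16.1
tool_pos: [666.3, -34.5, 179.6]
tcp_rot: [180.0, 0.0, -7.9]
ft_force: [-0.5, 1.2, -3.0]
finger_gap: 19.5
grip_force: 49.3
```

>>> servo_tool:
  plan:
    - [[0,0,-0.001,0,0.01],[0,0,0,0,0.01]]

```text
time: 16.3
tool_pos: [666.5, -34.5, 179.1]
tcp_rot: [180.0, -0.0, -7.9]
ft_force: [0.0, 0.0, -0.0]
finger_gap: 19.4
grip_force: 49.7
```

Floor contact came at the expected height, which also confirms the seating. I'll raise 1.2 mm and enter.

>>> servo_tool:
  plan:
    - [[0,0,0.0012,0,0.01],[-0.004,0.0006,0,0,0.01],[-0.004,0.0006,0,0,0.01],[-0.004,0.0005,0,0,0.01],[-0.004,0.0006,0,0,0.01],[0,0,0,0,0.01]]

```text
time: 16.9
tool_pos: [649.6, -32.1, 180.0]
tcp_rot: [180.0, 0.0, -7.9]
ft_force: [-0.1, -0.4, -2.3]
finger_gap: 19.3
grip_force: 49.4
```

>>> servo_tool:
  plan:
    - [[-0.004,0.0006,0,0,0.01],[-0.004,0.0006,0,0,0.01],[-0.004,0.0005,0,0,0.01],[-0.004,0.0006,0,0,0.01],[0,0,0,0,0.01]]

```text
time: 17.4
tool_pos: [633.7, -29.7, 180.0]
tcp_rot: [-180.0, 0.0, -7.9]
ft_force: [0.4, 0.2, -1.8]
finger_gap: 19.3
grip_force: 49.4
```

>>> servo_tool:
  plan:
    - [[-0.007,0.001,0,0,0.01],[-0.007,0.001,0,0,0.01],[-0.007,0.001,0,0,0.01],[-0.007,0.001,0,0,0.01],[-0.007,0.001,0,0,0.01],[-0.007,0.0009,0,0,0.01],[0,0,0,0,0.01]]

```text
time: 18.1
tool_pos: [591.4, -23.8, 180.1]
tcp_rot: [-180.0, 0.0, -7.9]
ft_force: [0.2, -0.3, -2.7]
finger_gap: 19.2
grip_force: 49.4
```

>>> servo_tool:
  plan:
    - [[-0.007,0.001,0,0,0.01],[-0.007,0.001,0,0,0.01],[-0.007,0.001,0,0,0.01],[-0.007,0.001,0,0,0.01],[-0.007,0.001,0,0,0.01],[-0.007,0.0009,0,0,0.01],[0,0,0,0,0.01]]

```text
time: 18.8
tool_pos: [549.4, -17.9, 180.0]
tcp_rot: [-180.0, 0.0, -7.9]
ft_force: [1.5, -0.3, -1.6]
finger_gap: 19.4
grip_force: 49.4
```

>>> servo_tool:
  plan:
    - [[-0.005,0.0007,0,0,0.01],[-0.005,0.0007,0,0,0.01],[-0.005,0.0007,0,0,0.01],[-0.004,0.0006,0,0,0.01],[0,0,0,0,0.01]]

```text
time: 19.3
tool_pos: [530.7, -15.3, 180.0]
tcp_rot: [-180.0, 0.0, -7.9]
ft_force: [-0.7, 0.6, -1.7]
finger_gap: 19.3
grip_force: 49.4
```

>>> servo_tool:
  plan:
    - [[-0.0015,0.0002,0,0,0.01],[-0.0015,0.0002,0,0,0.01],[0,0,0,0,0.01]]

```text
time: 19.6
tool_pos: [528.2, -15.0, 180.1]
tcp_rot: [180.0, 0.0, -7.9]
ft_force: [0.2, -0.8, -1.9]
finger_gap: 19.3
grip_force: 49.4
```

>>> servo_tool:
  plan:
    - [[-0.0015,0.0002,0,0,0.01],[-0.0015,0.0002,0,0,0.01],[0,0,0,0,0.01]]

```text
time: 19.9
tool_pos: [525.1, -14.5, 180.0]
tcp_rot: [-180.0, 0.0, -7.9]
ft_force: [-0.0, 0.3, -1.6]
finger_gap: 19.3
grip_force: 49.4
```

Lowering onto the floor first, then small advances until contact.

>>> servo_tool:
  plan:
    - [[0,0,-0.0008,0,0.01],[-0.001,0.0001,0,0,0.01],[-0.001,0.0002,0,0,0.01],[0,0,0,0,0.01]]

```text
time: 20.3
tool_pos: [523.2, -14.3, 179.3]
tcp_rot: [-180.0, 0.0, -7.9]
ft_force: [0.5, 0.5, -2.3]
finger_gap: 19.1
grip_force: 49.3
```

>>> servo_tool:
  plan:
    - [[-0.001,0.0001,0,0,0.01],[0,0,0,0,0.01],[0,0,0,0,0.01]]

```text
time: 20.6
tool_pos: [522.2, -14.2, 179.3]
tcp_rot: [-180.0, -0.0, -7.9]
ft_force: [0.1, 0.1, -2.4]
finger_gap: 19.2
grip_force: 49.3
```

>>> servo_tool:
  plan:
    - [[-0.001,0.0001,0,0,0.01],[0,0,0,0,0.01],[0,0,0,0,0.01]]

```text
time: 20.9
tool_pos: [521.2, -14.1, 179.3]
tcp_rot: [180.0, 0.0, -7.9]
ft_force: [-0.7, -0.5, -2.6]
finger_gap: 19.5
grip_force: 49.3
```

>>> servo_tool:
  plan:
    - [[-0.001,0.0001,0,0,0.01],[0,0,0,0,0.01],[0,0,0,0,0.01]]

```text
time: 21.2
tool_pos: [520.2, -14.0, 179.3]
tcp_rot: [-180.0, 0.0, -7.9]
ft_force: [0.7, -0.3, -2.2]
finger_gap: 19.0
grip_force: 49.3
```

>>> servo_tool:
  plan:
    - [[-0.001,0.0001,0,0,0.01],[0,0,0,0,0.01],[0,0,0,0,0.01]]

```text
time: 21.5
tool_pos: [519.2, -13.9, 179.3]
tcp_rot: [-180.0, 0.0, -7.9]
ft_force: [-0.2, 0.2, -1.2]
finger_gap: 19.2
grip_force: 49.3
```

>>> servo_tool:
  plan:
    - [[-0.001,0.0001,0,0,0.01],[0,0,0,0,0.01],[0,0,0,0,0.01]]

```text
time: 21.8
tool_pos: [518.4, -13.8, 179.4]
tcp_rot: [180.0, -0.0, -7.9]
ft_force: [2.3, 0.3, -3.2]
finger_gap: 19.2
grip_force: 49.3
```

>>> servo_tool:
  plan:
    - [[-0.001,0.0001,0,0,0.01],[0,0,0,0,0.01],[0,0,0,0,0.01]]

```text
time: 22.1
tool_pos: [517.9, -13.8, 179.7]
tcp_rot: [-180.0, -0.1, -7.9]
ft_force: [5.5, -0.3, -4.1]
finger_gap: 19.2
grip_force: 49.1
```

```bash
python3 - <<'E'
from fit import *
for i in range(4): snap('wrist','w11');s=sense();print(s['tool_pos'].round(1),s['ft_force'].round(2))
snap('top','t11');snap('scene','s11')
S7,_=comp('s7',[574,-20,65],150,55);S,_=comp('s11',[574,-20,65],150,55)
print([ (np.nonzero(x)[1].mean().round(2),np.nonzero(x)[0].mean().round(2),x.sum()) for x in(S7,S)])
# rail shift: ecc on rail's open end region, scene
a,b=[cv2.cvtColor(cv2.imread(f'pics/{n}.png'),cv2.COLOR_BGR2GRAY).astype(np.float32) for n in('s7','s11')]
for nm,p in dict(mouth=(640,-29,75),capR=(565,-85,50),bolt=(637,-96,24)).items():
    u,v=w2px('s7',p).astype(int);t=a[v-8:v+8,u-8:u+8];r=cv2.matchTemplate(cv2.resize(b[v-13:v+13,u-13:u+13],None,fx=4,fy=4,interpolation=cv2.INTER_CUBIC),cv2.resize(t,None,fx=4,fy=4,interpolation=cv2.INTER_CUBIC),cv2.TM_CCOEFF_NORMED);_,m,_,l=cv2.minMaxLoc(r);print(nm,m,(np.array(l)-20)/4)
E
```

```text
[517.9 -13.8 179.7] [ 5.56 -0.36 -3.25]
[517.9 -13.8 179.7] [ 5.23 -0.68 -3.75]
[517.9 -13.8 179.7] [ 5.38 -1.26 -3.45]
[517.9 -13.8 179.7] [ 4.11 -1.06 -3.61]
[(np.float64(325.39), np.float64(198.33), np.float64(911.0)), (np.float64(325.73), np.float64(199.24), np.float64(825.0))]
mouth 0.9059460163116455 [-1.  1.]
capR 0.9679787755012512 [-1.25  1.  ]
bolt 0.9329128861427307 [0.   0.25]
```

Contact is firm at about 5 N: the foot is against the closed end. I'll ease off the preload slightly, then release.

>>> servo_tool:
  plan:
    - [[0.0005,0,0,0,0.01],[0,0,0,0,0.01],[0,0,0,0,0.01]]

```text
time: 22.7
tool_pos: [518.1, -13.8, 179.6]
tcp_rot: [180.0, -0.1, -7.9]
ft_force: [3.6, -0.5, -1.9]
finger_gap: 19.6
grip_force: 49.2
```

>>> servo_tool:
  plan:
    - [[0,0,0,0,0.022],[0,0,0,0,0.024],[0,0,0,0,0.028],[0,0,0,0,0.034],[0,0,0,0,0.04],[0,0,0,0,0.045],[0,0,0,0,0.045],[0,0,0,0,0.045]]

```text
time: 23.5
tool_pos: [517.7, -13.7, 179.3]
tcp_rot: [-180.0, 0.0, -7.9]
ft_force: [-1.0, -0.1, 0.7]
finger_gap: 45.2
grip_force: 0.0
```

```bash
python3 - <<'E'
from fit import *
s=sense();print(s['tool_pos'].round(1),s['ft_force'].round(2))
snap('scene','s12')
a,b=[cv2.cvtColor(cv2.imread(f'pics/{n}.png'),cv2.COLOR_BGR2GRAY).astype(np.float32) for n in('s7','s12')]
for nm,p in dict(mouth=(640,-29,75),capR=(565,-85,50),bolt=(637,-96,24)).items():
    u,v=w2px('s7',p).astype(int);t=a[v-8:v+8,u-8:u+8];r=cv2.matchTemplate(cv2.resize(b[v-13:v+13,u-13:u+13],None,fx=4,fy=4,interpolation=cv2.INTER_CUBIC),cv2.resize(t,None,fx=4,fy=4,interpolation=cv2.INTER_CUBIC),cv2.TM_CCOEFF_NORMED);_,m,_,l=cv2.minMaxLoc(r);print(nm,m,(np.array(l)-20)/4)
E
```

```text
[517.7 -13.7 179.3] [-1.01 -0.12  0.67]
mouth 0.9076130986213684 [-1.  1.]
capR 0.9758380651473999 [-1.25  1.  ]
bolt 0.9243916273117065 [0.   0.25]
```

>>> servo_tool:
  plan:
    - [[0,0,0.01,0,0.045],[0,0,0.02,0,0.045],[0,0,0.03,0,0.045],[0,0,0.04,0,0.045],[0,0,0.04,0,0.045],[-0.015,0.02,0.01,0,0.06],[-0.015,0.03,0,0,0.06],[-0.015,0.03,0,0,0.06],[0,0,0,0,0.06],[0,0,0,0,0.06]]

```text
time: 24.55
tool_pos: [472.7, 66.7, 330.2]
tcp_rot: [180.0, -0.1, -7.8]
ft_force: [-0.4, -0.0, 0.9]
finger_gap: 60.2
grip_force: 0.0
```

```bash
python3 - <<'E'
from fit import *
print(sense()['tool_pos'].round(1),sense()['time'])
for n,f in(('wrist','w13'),('scene','s13'),('top','t13')):snap(n,f)
img=cv2.imread('pics/s13.png');S,_=comp('s13',[590,-22,65],150,55)
a,b=[cv2.cvtColor(cv2.imread(f'pics/{n}.png'),cv2.COLOR_BGR2GRAY).astype(np.float32) for n in('s7','s13')]
for nm,p in dict(mouth=(640,-29,75),capR=(565,-85,50),capL=(583,44,57),bolt=(637,-96,24)).items():
    u,v=w2px('s7',p).astype(int);t=a[v-8:v+8,u-8:u+8];r=cv2.matchTemplate(cv2.resize(b[v-13:v+13,u-13:u+13],None,fx=4,fy=4,interpolation=cv2.INTER_CUBIC),cv2.resize(t,None,fx=4,fy=4,interpolation=cv2.INTER_CUBIC),cv2.TM_CCOEFF_NORMED);_,m,_,l=cv2.minMaxLoc(r);print(nm,m,(np.array(l)-20)/4)
# stop pose in wrist & scene: edge alignment of upright top, stand frame yaw
for nm in('w13','s13'):
    e=cv2.Canny(cv2.imread(f'pics/{nm}.png'),60,150);d=cv2.distanceTransform(255-e,cv2.DIST_L2,3)
    def ec(par,loops):
        P=[]
        for c in loops:
            c=np.array(c,float);P+=[c[i]*(1-t)+c[(i+1)%len(c)]*t for i in range(len(c)) for t in np.linspace(0,1,14)]
        Q=pts(*par,[P])[0];uv=np.array([w2px(nm,p) for p in Q]).round().astype(int)
        return np.minimum(d[uv[:,1].clip(0,399),uv[:,0].clip(0,639)],6).mean()
    rect=lambda x0,x1,y,z:[(x0,-y,z),(x1,-y,z),(x1,y,z),(x0,y,z)]
    for what,loops in(('stop',[rect(-12,12,10,84),rect(-12,12,10,22)][:1]),('rail',[rect(-74,70,23,66)])):
        z0=61 if what=='stop' else 11;x0=(518,-13.5) if what=='stop' else (572,-21)
        R=[]
        for dx in(-4,0,4):
          for dy in(-3,0,3):
            o=minimize(lambda q:ec((q[0],q[1],z0,q[2],0),loops),[x0[0]+dx,x0[1]+dy,-8],method='Nelder-Mead',options=dict(initial_simplex=[[x0[0]+dx+i,x0[1]+dy+j,-8+k] for i,j,k in((0,0,0),(3,0,0),(0,3,0),(0,0,3))]));R.append((round(o.fun,2),o.x.round(1).tolist()))
        print(nm,what,sorted(R)[:3])
E
```

```text
[472.7  66.7 330.2] 24.55
mouth 0.9765732288360596 [-1.    0.75]
capR 0.9768534898757935 [-1.  1.]
capL 0.39705923199653625 [-1.5   0.75]
bolt 0.9684482216835022 [0. 0.]
w13 stop [(np.float64(0.81), [518.9, -11.5, -10.1]), (np.float64(0.88), [518.7, -12.1, -9.4]), (np.float64(0.89), [519.1, -11.8, -7.5])]
w13 rail [(np.float64(1.28), [571.3, -20.6, -7.6]), (np.float64(1.28), [571.3, -20.6, -7.6]), (np.float64(1.29), [571.4, -20.2, -7.1])]
s13 stop [(np.float64(0.42), [517.8, -21.2, -0.8]), (np.float64(0.42), [518.0, -20.8, -5.4]), (np.float64(0.43), [517.8, -20.9, -1.0])]
s13 rail [(np.float64(0.38), [570.8, -24.8, -8.3]), (np.float64(0.39), [571.4, -24.9, -8.6]), (np.float64(0.4), [570.1, -26.0, -7.2])]
```

```bash
python3 -c "
from bench import r
print(r.hand_in())"
```

```text
the job is handed in; nothing more can be done
None
```

I turned the stand until its long feet dropped into the pockets, slid the stop home against the rail's closed end, released it and handed the job in at about 25 s; camera fits put the stand level and the stop 53 mm behind the stand's axis, as specified.

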